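# Mount a blood tube between centres and hold the backing flap at 45 degrees

## Task

Get the sample tube ready for inspection: lay it in the viewing stand's two V-notches with its cap towards the sliding tailstock, then slide the tailstock up until the tube sits snugly between the two cups. After that, lift the stand's white backing flap by its bar to 45 degrees above level and finish while still holding the bar there, as the flap drops back if let go. Leave the swabs, the tourniquet and the steel cup where they are.

Things in the scene. Friction and masses are not known exactly. Their poses are not given: they have to be found in the camera images.
- sample_tube: Capped blood tube, 91 mm long, 11 g, lying in the tube rest at the start. Round body 13 mm in diameter over 69 mm from its foot, then a cap 15.4 mm in diameter and 22 mm long. Origin at the centre of the foot (the end without cap); its z axis runs along the tube from foot to cap. It may be rolled about that axis.
- tube_foot (a point): Centre of the tube's foot end.
- tube_cap (a point): Centre of the outer end of the tube's cap, 91 mm from the foot.
- tube_rest: Fixed grey block, base 50 x 75 x 10 mm, with two V-notches (4 mm thick, at y = +25 and -27 mm) in which the tube lies level along the block's y axis, its axis 42 mm above the table, cap towards -y, foot at y = +33 to +37 mm. Between the notches fingers have room down to the base. Origin under its centre on the table.
- viewing_stand: Fixed white stand, base plate 12 mm thick. Origin on the table under the middle of the tube as it finally sits, z up. The tube sits along y, its axis at x = 0 and 50 mm above the table. Head cup at the +y end, tailstock at the -y end, flap behind (+x). A steel wire quarter-arc (radius 50 mm about the hinge) stands at y = +74 mm beside the flap, with a peg at 45 degrees.
- stand_notches (a point): Point on the seated tube's axis midway between the stand's two 90-degree V-notches: in the stand's frame x 0, y +5.5, z 50 mm. The notches (4 mm thick, 23 mm wide, tops 52 mm high) stand at y = +29.5 and -18.5 mm and carry the tube's body with its axis at this height. Between them fingers have room down to the base plate.
- head_seat (a point): Centre of the fixed head cup's floor (stand y = +45.5 mm), where the tube's foot ends up. Steel cup, 20 mm inside and 28 mm outside diameter, 5 mm deep, opening to -y, on a block 66 mm high. It is closed above: lower the tube with its foot 8 to 15 mm short of this floor; the tailstock then slides it home along the notches.
- tailstock (a joint): Travel of the sliding tailstock in m, along the stand's +y; 0 = fully drawn back, 0.050 = snug on a tube that is home in the head cup, 0.060 = end stop. It starts at 0 to 0.015, slides with about 1.5 N of friction and stays where it is left.
- tail_seat (a point): Centre of the floor of the tailstock's cup, where the end of the tube's cap comes to sit. Same cup as the head's, opening to the stand's +y, its mouth 5 mm in front of this point. Moves with the tailstock.
- tail_grip (a point): Point in the upright grey fin on top of the tailstock, by which to move it: the fin is 14 mm thick along the stand's x, 24 mm long along its y, from 67 to 92 mm above the table; this point is at its centre, 80 mm up. Moves with the tailstock.
- flap_angle (a joint): Angle of the white backing flap in rad: 0 = lying level on its rear rests (start), grows as the free rear edge is lifted, 0.785 = the wanted 45 degrees, 1.5 = stop. It hinges freely and falls back to 0; about 1 to 2 N at the bar carries it.
- flap_hinge (a point): Middle of the flap's hinge line, 50 mm above the table, at x = +55 mm of the stand; the line runs along the stand's y. The flap reaches from here to the rear (+x). Its white panel is 120 mm wide, 5 mm thick and ends 103 mm from the hinge.
- backing_flap: The flap with its bar, about 0.25 kg: origin at the middle of the hinge line, x from the hinge towards the bar, y along the hinge.
- flap_bar (a point): Round steel bar, 10 mm in diameter, 100 mm long, along the flap's free edge, parallel to the hinge, 135 mm from it. This point is its middle. Arms 42 mm either side of the middle carry it; between bar and panel is a 27 x 76 mm window for a finger. At the start it is 50 mm above the bare table. It can turn between fingers.
- swab_stack: Bystander: stack of white swabs, 46 x 60 x 28 mm, origin at the centre of its underside.
- tourniquet: Bystander: rolled-up tourniquet, 62 x 46 x 24 mm, origin at the centre of its underside.
- steel_cup: Bystander: small steel cup, 66 mm across, 42 mm high, origin at the centre of its underside.

How it is judged (in metres and radians):
On the way:
1. the tube is held between the two cups, foot in the head cup and cap in the tailstock cup, with the flap still down (distance between tube_foot and head_seat below 0.006 m and distance between tube_cap and tail_seat below 0.006 m and value of joint flap_angle below 0.1 rad), for 0.2 s.
At the end, for the whole second after the job is handed in: The tube's foot is within 6 mm of the head cup's floor centre and its cap end within 6 mm of the tailstock cup's floor centre; the flap is held still at 45 degrees, give or take 7, by the fingers on its bar (grasp point within 50 mm of the middle of the bar) (distance between tube_foot and head_seat below 0.006 m and distance between tube_cap and tail_seat below 0.006 m and value of joint flap_angle between 0.665 and 0.905 rad and velocity of joint flap_angle between -0.1 and 0.1 rad/s and contact force between the fingers and backing_flap above 0.5 N and distance between the grasp point and flap_bar below 0.05 m and linear speed of sample_tube below 0.02 m/s); the arm keeps its last pose, push and grip.
It fails at once if the swab stack is pushed more than 30 mm (distance of swab_stack from where it was at the start of the episode above 0.03 m).
It fails at once if the tourniquet is pushed more than 30 mm (distance of tourniquet from where it was at the start of the episode above 0.03 m).
It fails at once if the steel cup is pushed more than 30 mm (distance of steel_cup from where it was at the start of the episode above 0.03 m).
It fails at once if the tube is dropped on the table (height (world z) of sample_tube below 0.02 m).
It also fails if it takes over 61 s, if anything falls off the work surface, if the arm or the gripper's body presses on something with over 40 N, if the wrist force passes 120 N, or if a joint passes its speed limit or range.

## Robot

A 6-joint arm with a two-finger parallel gripper is mounted at the origin on a cart in front of the work surface, level with it; the furniture and walls round the work are solid. World frame = base frame: x ahead of the robot, y to its left, z up, the work surface at z = 0. Lengths are in mm, angles in rad, forces in N, time in s.
With the tool pointing down it reaches from about 350 to 875 mm from the base axis. Payload 4.2 kg.
Tool frame: the origin (TCP) lies on the mounting face of the last link; the fingertips stand 173 mm ahead of it and the grasp point (between the pads) lies 155 mm ahead of it; z points along the fingers, y is the direction in which the jaws open and shut (so a half turn about z gives the same grasp; the last joint's range is limited). The gripper opens to 85 mm and grips with 20 to 120 N. Pads are 22 mm wide; open, the fingers measure 114 mm over their backs; the gripper's body (76 mm by 85 mm) begins 54 mm behind the grasp point. The pads swing forward as they close: fully open they stand 13 mm farther back than shut.
Start: joints at [-0.866, 0.385, 0.008, 0, -1.194, -0.259], TCP at [269.5, -563.888, 404.712] pointing down, gripper open.
Joint ranges: [-3.14, 3.14], [-1.21, 2.06], [-1.07, 1.41], [-3.16, 2.05], [-2.99, -0.16], [-3.1, 3.1]. Speed limits (rad/s): [2.79, 2.79, 3.14, 3.14, 3.14, 3.14].

## Interface

Orientations are given as a unit quaternion [x, y, z, w].
In Python, from bench import arm gives the robot as it stands. The module is installed in compiled form; this text tells all that it offers.
- The arm moves only by the tool play_rows, never from a script. Its argument "moves" is a list of rows, each a list of 3 entries, a list of its own where there are three numbers: the shift along the world's x, y, z in units of 30 cm (1.0 is 30 cm), then the turn about the world's z in units of 30 degrees (1.0 is 30 degrees), then the gripper's target within -1 to 1 (shut at 1, half-way at 0, fully open at -1). In form: [[[x, y, z], turn, jaw], ...]. A call has 1 to 12 rows; each row is the pose to reach, as a shift and turn from the pose measured when the call began; what a row does not reach only later rows make up. A row lasts 1/8 s, in which the tool goes at most 62.5 mm and 10.7 degrees, less where a joint would pass 70% of its speed; a pose out of reach is approached as far as the arm can. A call with a number of a shift or a turn outside -1 to 1 is refused whole. A call with a gripper value outside its range is refused whole. The fingers move at their own pace and stop on an object; the grip force is fixed at half the most. Time passes only in rows, so rows that repeat a pose let the fingers close. It gives the time, the measured TCP pose, the force and the opening at its end, in the units of the state.
- arm.read_state(): the state, without advancing time (a new reading comes with each control period).
- arm.get_image(name): name is "scene" or "top"; returns a dict with "pixels" (384x512x3 uint8, red, green, blue), "vfov" (degrees; the focal length in pixels is half the picture's height over the tangent of half this angle, whatever the lens; pixels are square), "cx", "cy" (the principal point, pixels), "xyz" and "rotation" of the camera in the world. Camera axes: x right, y up, looking along -z (the intrinsics and any distortion apply to the point x, -y, -z); pixel columns grow to the right and rows downward; lengths in mm; the calibration is good to about 2 mm. A picture is of the moment at which its call begins. There is no depth.
- arm.job_done(): hands the job in, once; it reports no verdict.
Trained networks look in a picture, given as the dict that the camera call returned (one of the last four; its "shot" number tells which), for a name from the list of things; names that differ only in an ending like _2 or _b are one class to them, and where a whole thing is asked for, a point or a joint stands for the part that bears it (a point fixed in the world has none). Each returns a list of dicts, best first, with "conf" (0 to 1); they miss things now and then, are a little off and sometimes report something else, mostly with a low value. They report only what shows in the picture. A call takes as long as a camera call.
- arm.look_for(name, picture): "centre" ([x, y, z] in mm, in world coordinates, good to about 4 mm: the middle of the surface that is visible of it).
The state is a dict: "clock": time; "joints": joint angles; "joint_vel": joint speeds; "joint_efforts": joint torques, N m; "position": TCP position; "ee_rot": TCP orientation; "contact_force": force on the tool from outside, world axes, zero at the start; "wrist_torque": the same for the moment, N m; "gripper_width": finger opening in mm.
Only numpy, scipy, OpenCV 4.12 (cv2) and the standard library are available. Lean on these libraries where they do the work, as an engineer would, in place of code of your own. Each camera call takes 0.05 s, during which the arm holds its last target.

## Working session

There is one attempt and no reset: what is moved stays moved. The work goes in short steps, Python scripts to look and compute and a tool call to move; the robot and the scene stay as the last step left them, time stands still between calls to the robot, and variables do not carry over. Pictures are saved under pics/ and viewed, and the job is handed in when it is done.

Besides the shell and the picture viewer there is one more tool, called after "Call:" by a JSON object that holds its "api" and its "payload", one argument or row to a line. play_rows: Moves the arm, as the interface text tells. Shifts and turns lie within -1 to 1; 1 stands for 30 cm of shift or 30 degrees of turn. Its arguments: {"type":"object","properties":{"moves":{"type":"array"}},"required":["moves"]}

```bash
mkdir -p pics; python3 - <<'E'
from bench import arm
import cv2,numpy as np
s=arm.read_state();print({k:np.round(v,3).tolist() for k,v in s.items()})
for n in ["scene","top"]:
    p=arm.get_image(n);cv2.imwrite(f"pics/{n}0.png",p["pixels"][:,:,::-1])
    print(n,[ (k,p[k]) for k in p if k!="pixels"])
    for t in ["sample_tube","tube_foot","tube_cap","tube_rest","viewing_stand","stand_notches","head_seat","tail_seat","tail_grip","flap_hinge","flap_bar","swab_stack","tourniquet","steel_cup"]:
        r=arm.look_for(t,p);print(t,[(np.round(q["centre"]).tolist(),round(q["conf"],2)) for q in r[:2]])
E
```

```text
{'clock': 0.0, 'joints': [-0.866, 0.386, 0.007, -0.0, -1.194, -0.259], 'joint_vel': [-0.0, 0.001, 0.001, 0.001, 0.003, 0.0], 'joint_efforts': [-0.0, -39.229, 18.84, 4.186, -0.005, 0.0], 'position': [269.41, -563.709, 403.621], 'ee_rot': [-0.221, 0.975, 0.001, -0.0], 'contact_force': [-1.104, 0.125, 0.168], 'wrist_torque': [0.004, -0.035, -0.017], 'gripper_width': 85.187}
scene [('vfov', 51.985698067339726), ('cx', 260.50148185647026), ('cy', 189.1598144256218), ('xyz', array([-180.96045551,  683.4849146 ,  837.82204249])), ('rotation', array([-0.18058568,  0.38999395,  0.82529317, -0.36631231])), ('shot', 1)]
sample_tube [([477.0, 247.0, 46.0], 0.45)]
tube_foot []
tube_cap [([477.0, 244.0, 48.0], 0.54)]
tube_rest [([472.0, 261.0, 11.0], 0.82)]
viewing_stand [([507.0, -60.0, 37.0], 0.94)]
stand_notches [([514.0, -59.0, 35.0], 0.71)]
head_seat [([514.0, -57.0, 38.0], 0.75)]
tail_seat [([476.0, -176.0, 45.0], 0.74), ([363.0, 379.0, 24.0], 0.37)]
tail_grip [([477.0, -175.0, 47.0], 0.57), ([508.0, -59.0, 36.0], 0.2)]
flap_hinge [([577.0, -63.0, 53.0], 0.75), ([729.0, 292.0, 24.0], 0.54)]

[... 562 characters left out ...]
[522.0, -74.0, 51.0], 0.74), ([481.0, 248.0, 48.0], 0.53)]
tube_rest [([473.0, 251.0, 9.0], 0.79), ([340.0, 397.0, 16.0], 0.33)]
viewing_stand [([523.0, -76.0, 53.0], 0.59)]
stand_notches [([481.0, 251.0, 48.0], 0.25)]
head_seat [([522.0, -72.0, 55.0], 0.8)]
tail_seat [([487.0, -179.0, 56.0], 0.62), ([473.0, 250.0, 11.0], 0.17)]
tail_grip [([487.0, -180.0, 62.0], 0.72), ([739.0, 281.0, 26.0], 0.44)]
flap_hinge [([578.0, -60.0, 54.0], 0.58)]
flap_bar [([580.0, -63.0, 53.0], 0.63), ([680.0, -295.0, 19.0], 0.19)]
swab_stack [([737.0, 282.0, 27.0], 0.88)]
tourniquet [([681.0, -295.0, 21.0], 0.72), ([580.0, -62.0, 54.0], 0.31)]
steel_cup [([480.0, 251.0, 48.0], 0.72), ([341.0, 395.0, 16.0], 0.7)]
```

```bash
python3 - <<'E'
import cv2
a=cv2.imread("pics/top0.png");
cv2.imwrite("pics/t1.png",cv2.resize(a[100:300,200:420],None,fx=3.6,fy=3,interpolation=cv2.INTER_CUBIC) if 0 else cv2.resize(a[90:290,:],None,fx=1.5,fy=1.5))
E
```

```text
(no output)
```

View pics/top0.png

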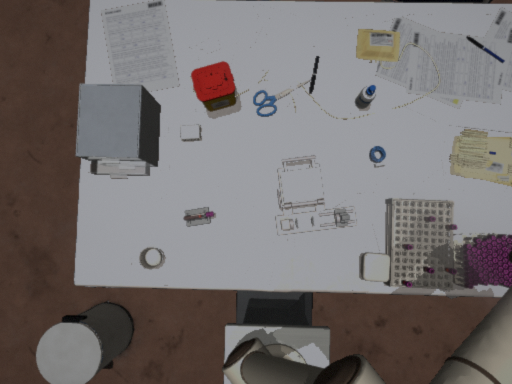

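View pics/scene0.png

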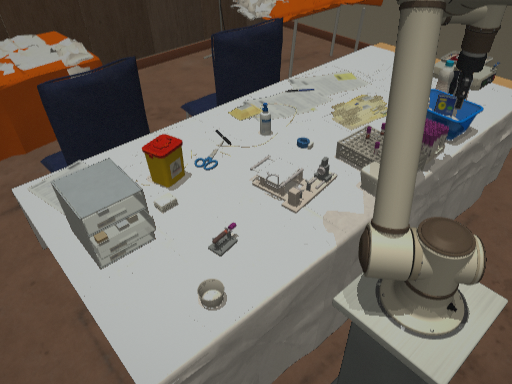

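```bash
python3 - <<'E'
import cv2
a=cv2.imread("pics/top0.png");b=cv2.imread("pics/scene0.png")
cv2.imwrite("pics/t_st.png",cv2.resize(a[145:245,265:365],None,fx=6,fy=6,interpolation=cv2.INTER_NEAREST))
cv2.imwrite("pics/t_tu.png",cv2.resize(a[195:235,175:225],None,fx=12,fy=12,interpolation=cv2.INTER_NEAREST))
cv2.imwrite("pics/s_st.png",cv2.resize(b[140:220,240:350],None,fx=7,fy=7,interpolation=cv2.INTER_NEAREST))
cv2.imwrite("pics/s_tu.png",cv2.resize(b[215:260,200:245],None,fx=12,fy=12,interpolation=cv2.INTER_NEAREST))
E
```

```text
(no output)
```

View pics/t_st.png

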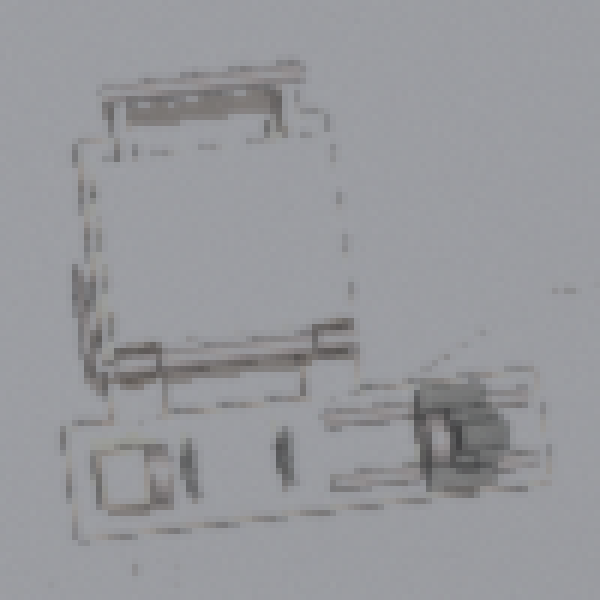

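View pics/t_tu.png

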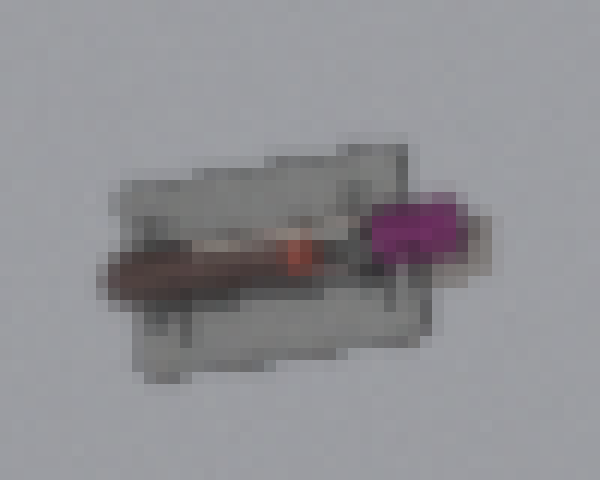

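View pics/s_st.png

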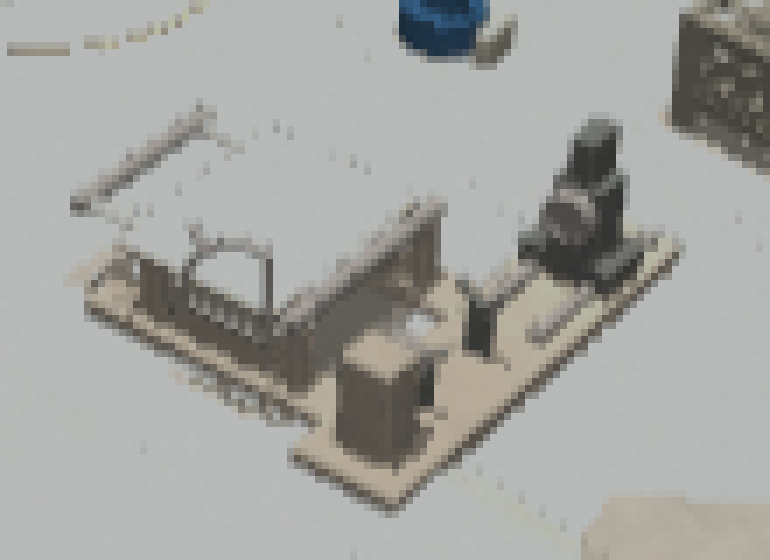

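View pics/s_tu.png

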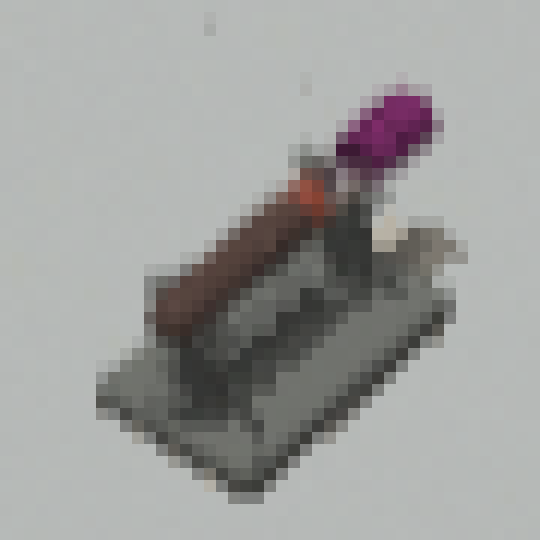

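```bash
cat > h.py <<'E'
import numpy as np
from scipy.optimize import least_squares
from scipy.spatial.transform import Rotation as R
CAL={'s':(51.985698067339726,260.50148185647026,189.1598144256218,[-180.96045551,683.4849146,837.82204249],[-0.18058568,0.38999395,0.82529317,-0.36631231]),
't':(51.72853061810405,261.59944219883164,194.40431447563668,[465.36179788,30.77388855,1229.97113589],[0.03122405,-0.01768203,-0.69862946,0.71458329])}
def proj(c,P):
    v,cx,cy,x,q=CAL[c];f=192/np.tan(np.radians(v)/2)
    p=R.from_quat(q).inv().apply(np.atleast_2d(P)-np.array(x))
    return np.c_[cx-f*p[:,0]/p[:,2], cy+f*p[:,1]/p[:,2]]
def tri(pts): # [(cam,u,v)] free 3d
    g=lambda P:np.concatenate([(proj(c,P)[0]-[u,v]) for c,u,v in pts])
    r=least_squares(g,[500,0,40]);return r.x,r.fun
def pose(yaw,x,y,L):
    c,s=np.cos(yaw),np.sin(yaw);L=np.atleast_2d(L)
    return np.c_[x+c*L[:,0]-s*L[:,1],y+s*L[:,0]+c*L[:,1],L[:,2]]
def fit(obs,x0):
    def g(p): return np.concatenate([proj(o[0],pose(p[2],p[0],p[1],o[2]))[0]-o[1] for o in obs])
    r=least_squares(g,x0,loss='soft_l1');return r.x,g(r.x).reshape(-1,2)
T=lambda u,v,k,ox,oy:np.array([ox+u/k-.5,oy+v/k-.5])
E
python3 - <<'E'
from h import *
ts=lambda u,v:T(u,v,6,265,145); ss=lambda u,v:T(u,v,7,240,140)
tt=lambda u,v:T(u,v,12,175,195); st=lambda u,v:T(u,v,12,200,215)
obs=[('t',ts(103,92),(190,50,50)),('t',ts(304,70),(190,-50,50)),('s',ss(75,205),(190,50,50)),('s',ss(207,115),(190,-50,50)),
('t',ts(190,467),(0,29.5,46)),('t',ts(287,457),(0,-18.5,46)),('t',ts(77,145),(158,60,52)),('t',ts(328,113),(158,-60,52))]
p,e=fit(obs,[500,-70,0]);print("stand",p,np.degrees(p[2]));print(e.round(2))
for c in 'ts':
  o=[x for x in obs if x[0]==c][:2];q,_=fit(o,[500,-70,0]);print(c,'bar mid->',q)
print('bar ends tri',tri([('t',*ts(103,92)),('s',*ss(75,205))]),tri([('t',*ts(304,70)),('s',*ss(207,115))]))
f=tri([('t',*ts(483,433)),('s',*ss(597,130))]);print('fin top',f)
c,s=np.cos(p[2]),np.sin(p[2]);d=f[0][:2]-p[:2];print('fin in stand',c*d[0]+s*d[1],-s*d[0]+c*d[1])
obs=[('t',tt(120,190),(25,37.5,10)),('t',tt(405,150),(25,-37.5,10)),('t',tt(430,335),(-25,-37.5,10)),('t',tt(145,378),(-25,37.5,10)),
('s',st(245,492),(-25,37.5,0)),('s',st(98,400),(25,37.5,0)),('s',st(455,312),(-25,-37.5,0))]
p,e=fit(obs,[480,250,0]);print("rest",p,np.degrees(p[2]));print(e.round(2))
F=tri([('t',*tt(105,277)),('s',*st(172,312))]);C=tri([('t',*tt(465,228)),('s',*st(420,120))])
print('foot',F,'cap',C,np.linalg.norm(F[0]-C[0]))
print('pred foot', pose(p[2],p[0],p[1],[(0,35,42),(0,-56,42)]))
E
```

```text
stand [ 4.71898047e+02 -7.92181137e+01  1.41740343e-01] 8.121123415837284
[[-0.2  -0.24]
 [-0.59 -0.58]
 [ 0.17  0.09]
 [-0.07 -0.01]
 [-0.14 -0.57]
 [-0.28 -0.81]
 [ 2.14  1.75]
 [ 0.18  2.27]]
t bar mid-> [ 4.70390537e+02 -7.82718183e+01  1.30293634e-01]
s bar mid-> [ 4.71915629e+02 -7.73091909e+01  1.31423278e-01]
bar ends tri (array([652.61355421,  -3.00063993,  50.4053117 ]), array([-0.15823677, -0.15576981,  0.24995346,  0.0182866 ])) (array([ 666.02808177, -103.02698803,   49.88023599]), array([-0.21748255, -0.22258021,  0.36668927,  0.01759753]))
fin top (array([ 485.61248574, -185.9635398 ,   93.16570356]), array([-0.06452041, -0.07449434,  0.11445018, -0.00335715]))
fin in stand -1.5026172208295545 -107.61233180077113
rest [4.78836344e+02 2.51813933e+02 1.60780443e-01] 9.212040805960552
[[-0.15 -0.8 ]
 [ 0.1  -0.81]
 [ 0.09 -0.15]
 [-0.24 -0.39]
 [ 0.58  0.99]
 [ 0.1   0.36]
 [ 0.88  0.55]]
foot (array([471.70120508, 286.43252693,  47.31980733]), array([ 0.25751676,  0.23852034, -0.32044912, -0.03612971])) cap (array([487.34751057, 199.33598705,  39.69911609]), array([-0.19759631, -0.19012738,  0.26292972,  0.02312939])) 88.81829242306272
pred foot [[473.23324174 286.36252577  42.        ]
 [487.8013073  196.53618517  42.        ]]
```

Call:
{"api": "play_rows", "payload": {
  "moves": [
    [[0.25,0.95,0],0.85,-1],
    [[0.25,0.95,0],0.85,-1],
    [[0.25,0.95,0],0.85,-1],
    [[0.25,0.95,0],0.85,-1],
    [[0.25,0.95,0],0.85,-1],
    [[0.25,0.95,0],0.85,-1]
  ]
}}

```text
clock: 2.25
position: [344.8, -276.7, 405.4]
ee_rot: [-0.433, 0.901, -0.0, 0.001]
contact_force: [-0.5, 0.1, 0.2]
gripper_width: 85.1
```

```bash
cat > st.py <<'E'
from bench import arm
import numpy as np
from scipy.spatial.transform import Rotation as R
s=arm.read_state();y=R.from_quat(s["ee_rot"]).as_matrix()
print('t',s["clock"],'p',np.round(s["position"],1),'jaw',np.degrees(np.arctan2(y[1,1],y[0,1])).round(2),'z',y[:,2].round(3),'F',np.round(s["contact_force"],1),'w',round(float(s["gripper_width"]),1),'j',np.round(s["joints"],2))
E
python3 st.py
```

```text
t 2.25 p [ 344.8 -276.7  405.4] jaw 141.32 z [ 0.001 -0.    -1.   ] F [-0.5  0.1  0.2] w 85.1 j [-0.31  0.07 -0.41 -0.   -1.09 -0.37]
```

Call:
{"api": "play_rows", "payload": {
  "moves": [
    [[0.25,0.95,0],0.85,-1],
    [[0.25,0.95,0],0.85,-1],
    [[0.25,0.95,0],0.85,-1],
    [[0.25,0.95,0],0.85,-1],
    [[0.25,0.95,0],0.85,-1],
    [[0.25,0.95,0],0.85,-1]
  ]
}}

```text
clock: 3.0
position: [420.9, 10.2, 405.5]
ee_rot: [-0.623, 0.782, -0.0, 0.001]
contact_force: [-0.6, 1.3, 0.7]
gripper_width: 85.6
```

```bash
python3 st.py
```

```text
t 3.0 p [420.9  10.2 405.5] jaw 167.04 z [ 0.002  0.    -1.   ] F [-0.6  1.3  0.7] w 85.6 j [ 0.41  0.03 -0.45  0.   -1.09 -0.64]
```

Call:
{"api": "play_rows", "payload": {
  "moves": [
    [[0.192,0.812,-0.2],0.74,-0.2],
    [[0.192,0.812,-0.3],0.74,-0.2],
    [[0.192,0.812,-0.38],0.74,-0.2],
    [[0.192,0.812,-0.38],0.74,-0.2],
    [[0.192,0.812,-0.38],0.74,-0.2],
    [[0.192,0.812,-0.38],0.74,-0.2],
    [[0.192,0.812,-0.38],0.74,-0.2],
    [[0.192,0.812,-0.38],0.74,-0.2]
  ]
}}

```text
clock: 4.0
position: [478.7, 252.5, 292.4]
ee_rot: [0.761, -0.649, 0.0, -0.002]
contact_force: [0.3, 0.3, 1.3]
gripper_width: 51.3
```

```bash
python3 st.py; python3 - <<'E'
from bench import arm
import cv2
for n in ["scene","top"]:
    p=arm.get_image(n)["pixels"][:,:,::-1]
    q=p[150:270,160:280] if n=="scene" else p[160:260,150:250]
    cv2.imwrite(f"pics/{n}1.png",cv2.resize(q,None,fx=5,fy=5,interpolation=cv2.INTER_CUBIC))
E
```

```text
t 4.0 p [478.7 252.5 292.4] jaw -170.86 z [ 0.003  0.002 -1.   ] F [0.3 0.3 1.3] w 51.3 j [ 0.79  0.35 -0.35  0.   -0.86 -0.63]
```

View pics/scene1.png

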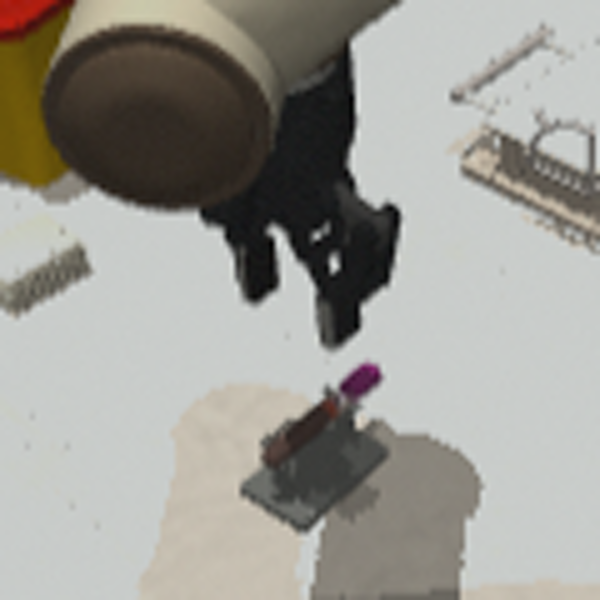

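View pics/top1.png

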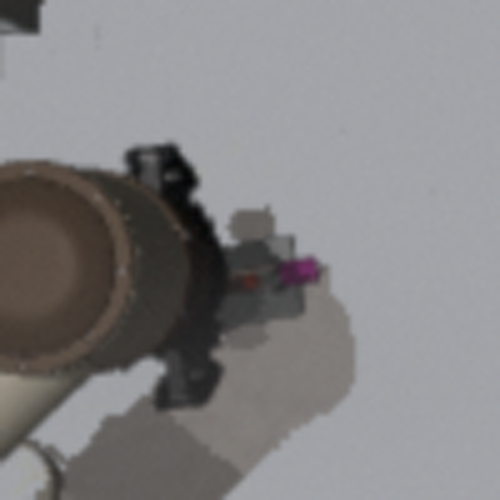

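Call:
{"api": "play_rows", "payload": {
  "moves": [
    [[0,0.003,-0.15],0,-0.2],
    [[0,0.003,-0.26],0,-0.2],
    [[0,0.003,-0.318],0,-0.2],
    [[0,0.003,-0.318],0,-0.2],
    [[0,0.003,-0.318],0,0.3],
    [[0,0.003,-0.318],0,0.6],
    [[0,0.003,-0.318],0,1],
    [[0,0.003,-0.318],0,1],
    [[0,0.003,-0.318],0,1]
  ]
}}

```text
clock: 5.22
position: [477.9, 253.6, 198.2]
ee_rot: [0.762, -0.648, 0.0, -0.001]
contact_force: [-4.5, -0.1, 5.0]
gripper_width: 11.3
```

```bash
python3 st.py
```

```text
t 5.225 p [477.9 253.6 198.2] jaw -170.8 z [ 0.002  0.002 -1.   ] F [-4.5 -0.1  5. ] w 11.3 j [ 0.79  0.49 -0.44  0.   -0.64 -0.63]
```

Call:
{"api": "play_rows", "payload": {
  "moves": [
    [[0,0,0.05],0,1],
    [[0,0,0.2],0,1],
    [[0,0,0.35],0,1],
    [[0,-0.15,0.35],0,1],
    [[0,-0.3,0.35],0,1],
    [[0,-0.3,0.35],0,1],
    [[0,-0.3,0.35],0,1]
  ]
}}

```text
clock: 6.1
position: [478.1, 163.6, 303.9]
ee_rot: [0.761, -0.648, 0.0, -0.002]
contact_force: [0.1, -0.1, 0.3]
gripper_width: 11.0
```

```bash
python3 st.py; python3 - <<'E'
from bench import arm
import cv2
for n in ["scene","top"]:
    p=arm.get_image(n)["pixels"][:,:,::-1]
    cv2.imwrite(f"pics/{n}2f.png",p)
    q=p[130:250,190:310] if n=="scene" else p[150:250,170:270]
    cv2.imwrite(f"pics/{n}2.png",cv2.resize(q,None,fx=5,fy=5,interpolation=cv2.INTER_CUBIC))
from h import *
ts=lambda u,v:T(u,v,6,265,145); ss=lambda u,v:T(u,v,7,240,140)
obs=[('t',ts(103,92),(190,50,50)),('t',ts(304,70),(190,-50,50)),('s',ss(75,205),(190,50,50)),('s',ss(207,115),(190,-50,50)),
('t',ts(190,467),(0,29.5,46)),('t',ts(287,457),(0,-18.5,46))]
p,e=fit(obs,[500,-70,0]);print("stand",p,np.degrees(p[2]));print(e.round(2))
E
```

```text
t 6.1 p [478.1 163.6 303.9] jaw -170.82 z [ 0.004  0.003 -1.   ] F [ 0.1 -0.1  0.3] w 11.0 j [ 0.65  0.28 -0.42 -0.   -0.86 -0.49]
stand [ 4.70652807e+02 -7.95838225e+01  1.39468951e-01] 7.990982273979087
[[ 0.05  0.12]
 [-0.33 -0.14]
 [ 0.55  0.13]
 [ 0.35  0.06]
 [-0.02 -0.17]
 [-0.16 -0.38]]
```

View pics/scene2.png

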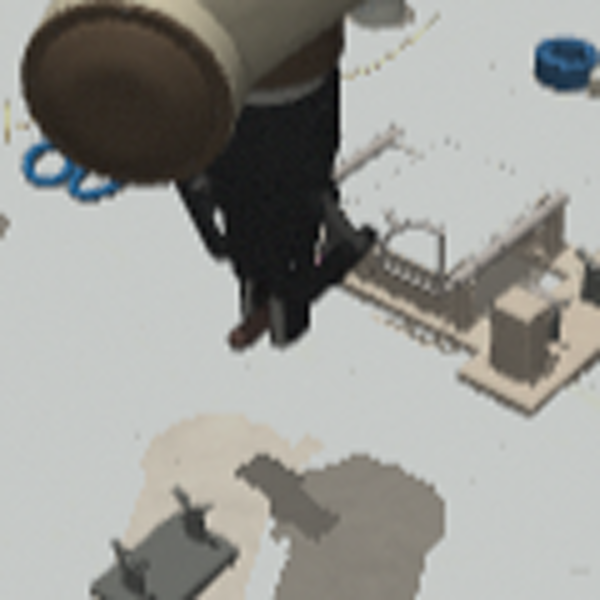

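View pics/top2.png

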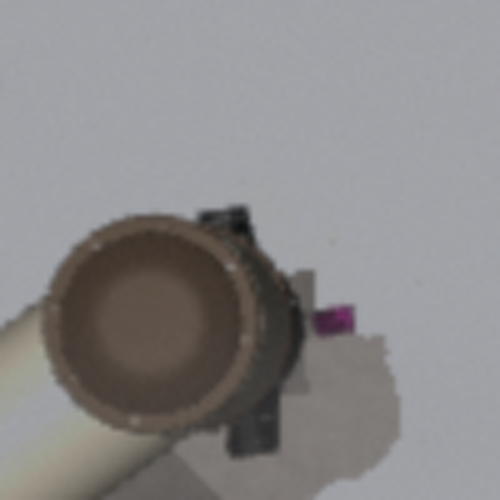

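Call:
{"api": "play_rows", "payload": {
  "moves": [
    [[-0.025,-0.2,0],-0.05,1],
    [[-0.025,-0.4,0],-0.05,1],
    [[-0.025,-0.6,0],-0.05,1],
    [[-0.025,-0.806,0],-0.05,1],
    [[-0.025,-0.806,-0.13],-0.05,1],
    [[-0.025,-0.806,-0.13],-0.05,1],
    [[-0.025,-0.806,-0.13],-0.05,1],
    [[-0.025,-0.806,-0.13],-0.05,1]
  ]
}}

```text
clock: 7.2
position: [471.4, -76.5, 265.8]
ee_rot: [0.754, -0.657, 0.001, -0.003]
contact_force: [0.2, 0.3, -0.0]
gripper_width: 10.8
```

```bash
python3 st.py; python3 - <<'E'
from bench import arm
import cv2
for n in ["scene","top"]:
    p=arm.get_image(n)["pixels"][:,:,::-1]
    q=p[100:220,230:350] if n=="scene" else p[145:245,265:365]
    cv2.imwrite(f"pics/{n}3.png",cv2.resize(q,None,fx=6,fy=6,interpolation=cv2.INTER_NEAREST)[:600])
E
```

```text
t 7.2 p [471.4 -76.5 265.8] jaw -172.12 z [ 0.006  0.003 -1.   ] F [ 0.2  0.3 -0. ] w 10.8 j [ 0.18  0.3  -0.53 -0.   -0.74 -0.04]
```

View pics/scene3.png

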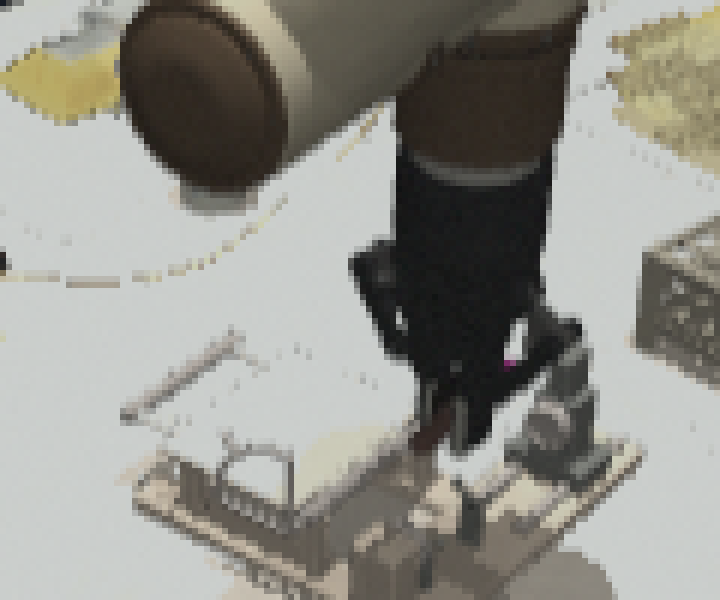

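View pics/top3.png

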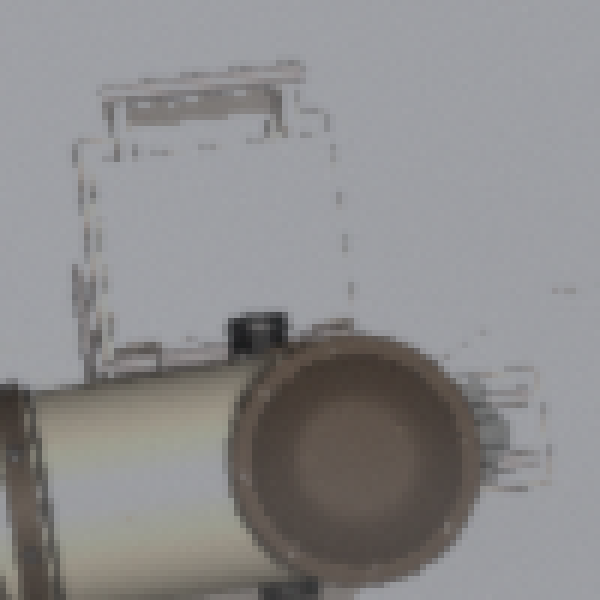

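```bash
python3 - <<'E'
from h import *
px=T(418,445,6,230,100);print(px,proj('s',[467.8,-43.3,109.6]))
for d in (27,30,33,36):
  print(d,proj('s',[472.3-.137*d,-76+.99*d,109.6]))
E
```

```text
[299.16666667 173.66666667] [[299.06585243 174.04798749]]
27 [[300.22528276 173.14296115]]
30 [[299.65226974 173.5943353 ]]
33 [[299.07759038 174.04702207]]
36 [[298.50123739 174.50102719]]
```

Call:
{"api": "play_rows", "payload": {
  "moves": [
    [[-0.004,-0.006,-0.06],0,1],
    [[-0.004,-0.006,-0.12],0,1],
    [[-0.004,-0.006,-0.16],0,1],
    [[-0.004,-0.006,-0.18],0,1],
    [[-0.004,-0.006,-0.198],0,1],
    [[-0.004,-0.006,-0.198],0,1],
    [[-0.004,-0.006,-0.198],0,1]
  ]
}}

```text
clock: 8.18
position: [469.5, -78.6, 206.5]
ee_rot: [0.754, -0.657, 0.001, -0.002]
contact_force: [-2.1, 0.2, 4.6]
gripper_width: 11.1
```

```bash
python3 st.py
```

```text
t 8.175 p [469.5 -78.6 206.5] jaw -172.16 z [ 0.004  0.003 -1.   ] F [-2.1  0.2  4.6] w 11.1 j [ 0.18  0.39 -0.59 -0.   -0.58 -0.04]
```

Call:
{"api": "play_rows", "payload": {
  "moves": [
    [[0,0,0],0,0.6],
    [[0,0,0],0,0.3],
    [[0,0,0],0,0.1],
    [[0,0,0],0,0.1],
    [[0,0,0.1],0,0.1],
    [[0,0,0.2],0,0.1],
    [[0,0,0.35],0,0.1],
    [[0,0.2,0.45],0,0.1],
    [[0,0.4,0.45],0,0.1],
    [[0,0.6,0.45],0,0.1],
    [[0,0.6,0.45],0,0.1]
  ]
}}

```text
clock: 9.55
position: [469.6, 104.8, 341.7]
ee_rot: [0.756, -0.655, 0.001, -0.003]
contact_force: [-0.1, 0.2, -0.1]
gripper_width: 38.5
```

```bash
python3 st.py; python3 - <<'E'
from bench import arm
import cv2
for n in ["scene","top"]:
    p=arm.get_image(n)["pixels"][:,:,::-1]
    cv2.imwrite(f"pics/{n}4f.png",p)
    q=p[140:220,240:350] if n=="scene" else p[145:245,265:365]
    cv2.imwrite(f"pics/{n}4.png",cv2.resize(q,None,fx=7 if n=="scene" else 6,fy=7 if n=="scene" else 6,interpolation=cv2.INTER_NEAREST)[:600])
E
```

```text
t 9.55 p [469.6 104.8 341.7] jaw -171.82 z [ 0.006  0.003 -1.   ] F [-0.1  0.2 -0.1] w 38.5 j [ 0.56  0.2  -0.43  0.   -0.93 -0.42]
```

View pics/scene4.png

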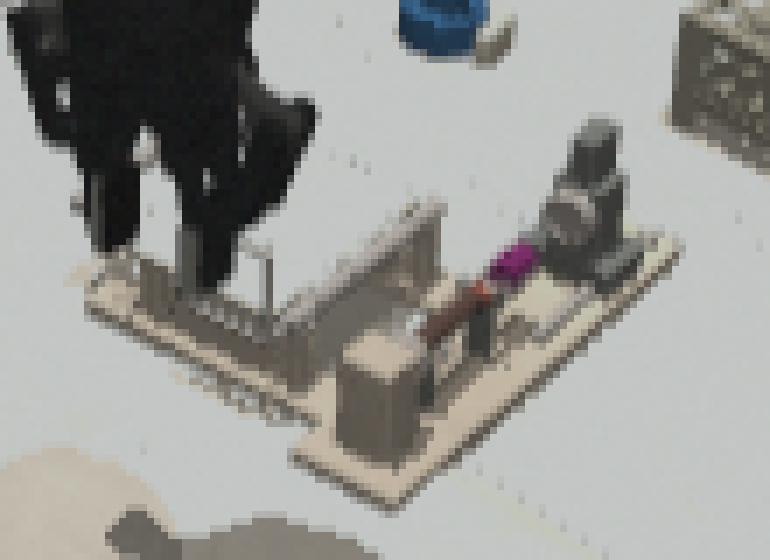

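View pics/top4.png

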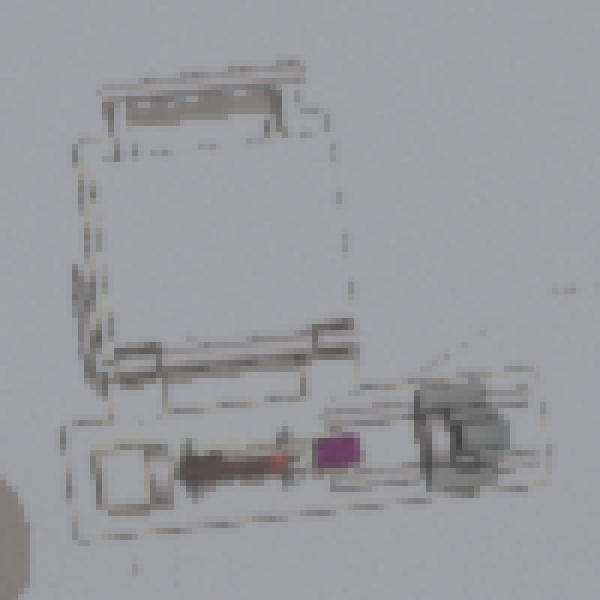

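Call:
{"api": "play_rows", "payload": {
  "moves": [
    [[0.05,-0.2,0],-0.02,0.1],
    [[0.05,-0.4,0],-0.02,0.1],
    [[0.05,-0.6,0],-0.02,0.1],
    [[0.05,-0.8,0],-0.02,0.1],
    [[0.05,-0.971,0],-0.02,0.1],
    [[0.05,-0.971,-0.1],-0.02,0.1],
    [[0.05,-0.971,-0.2],-0.02,0.1],
    [[0.05,-0.971,-0.2],-0.02,0.1],
    [[0.05,-0.971,-0.2],-0.02,0.1]
  ]
}}

```text
clock: 10.78
position: [484.3, -190.2, 282.2]
ee_rot: [0.751, -0.661, 0.001, -0.002]
contact_force: [1.2, 0.7, 0.5]
gripper_width: 38.8
```

```bash
python3 st.py; python3 - <<'E'
from h import *
ts=lambda u,v:T(u,v,6,265,145); ss=lambda u,v:T(u,v,7,240,140)
print(tri([('t',*ts(360,450)),('s',*ss(533,255))]))
obs=[('t',ts(103,92),(190,50,50)),('t',ts(304,70),(190,-50,50)),('s',ss(75,205),(190,50,50)),('s',ss(207,115),(190,-50,50)),
('t',ts(190,467),(0,29.5,50)),('t',ts(285,459),(0,-18.5,50))]
p,e=fit(obs,[500,-70,0]);print("stand",p,e.round(2).tolist())
E
```

```text
t 10.775 p [ 484.3 -190.2  282.2] jaw -172.72 z [ 0.005  0.002 -1.   ] F [1.2 0.7 0.5] w 38.8 j [-0.06  0.34 -0.41 -0.   -0.82  0.19]
(array([ 476.10465649, -134.00899842,   51.0373485 ]), array([ 0.08238347,  0.09312819, -0.13854979,  0.00219781]))
stand [ 4.70396417e+02 -7.87707697e+01  1.35365702e-01] [[0.03, 0.1], [-0.33, -0.03], [0.52, 0.14], [0.41, 0.1], [-0.21, -0.13], [0.05, -0.61]]
```

Call:
{"api": "play_rows", "payload": {
  "moves": [
    [[0.002,0.012,-0.07],0.02,0.1],
    [[0.002,0.012,-0.11],0.02,0.1],
    [[0.002,0.012,-0.134],0.02,0.1],
    [[0.002,0.012,-0.134],0.02,0.1],
    [[0.002,0.012,-0.134],0.02,0.4],
    [[0.002,0.012,-0.134],0.02,0.7],
    [[0.002,0.012,-0.134],0.02,1],
    [[0.002,0.012,-0.134],0.02,1]
  ]
}}

```text
clock: 11.78
position: [485.0, -186.6, 242.7]
ee_rot: [0.754, -0.656, 0.002, -0.002]
contact_force: [-2.0, -0.6, 6.2]
gripper_width: 12.9
```

```bash
python3 st.py; python3 - <<'E'
from bench import arm
import cv2
p=arm.get_image("scene")["pixels"][:,:,::-1]
q=p[110:220,240:350]
cv2.imwrite("pics/scene5.png",cv2.resize(q,None,fx=5,fy=5,interpolation=cv2.INTER_NEAREST))
E
```

```text
t 11.775 p [ 485.  -186.6  242.7] jaw -172.06 z [ 0.005  0.001 -1.   ] F [-2.  -0.6  6.2] w 12.9 j [-0.06  0.39 -0.46 -0.   -0.72  0.2 ]
```

View pics/scene5.png

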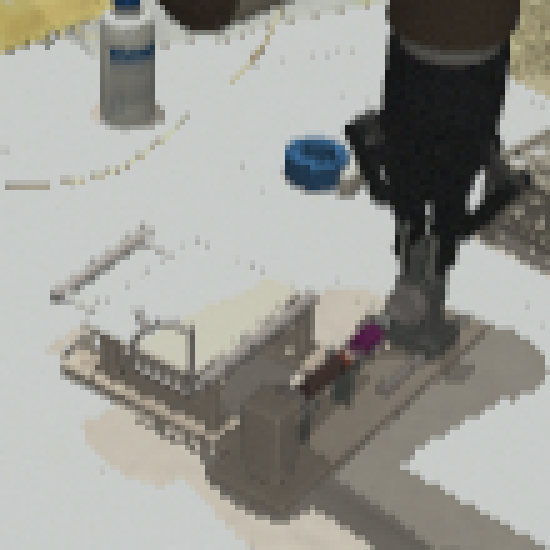

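Call:
{"api": "play_rows", "payload": {
  "moves": [
    [[-0.003,0.02,0],0,1],
    [[-0.0055,0.04,0],0,1],
    [[-0.008,0.06,0],0,1],
    [[-0.011,0.08,0],0,1],
    [[-0.0135,0.099,0],0,1],
    [[-0.0135,0.099,0],0,1]
  ]
}}

```text
clock: 12.58
position: [480.7, -156.3, 242.7]
ee_rot: [0.754, -0.656, 0.001, -0.002]
contact_force: [-3.4, 1.1, 4.1]
gripper_width: 12.6
```

```bash
python3 st.py; python3 - <<'E'
from bench import arm
import cv2
p=arm.get_image("scene")["pixels"][:,:,::-1]
q=p[140:220,260:350]
cv2.imwrite("pics/scene6.png",cv2.resize(q,None,fx=7,fy=7,interpolation=cv2.INTER_NEAREST))
E
```

```text
t 12.575 p [ 480.7 -156.3  242.7] jaw -172.04 z [ 0.004  0.002 -1.   ] F [-3.4  1.1  4.1] w 12.6 j [ 0.01  0.37 -0.49 -0.   -0.71  0.13]
```

View pics/scene6.png

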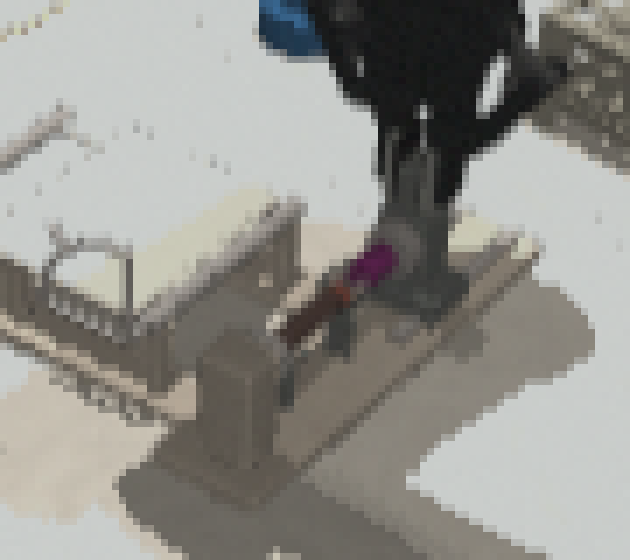

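Call:
{"api": "play_rows", "payload": {
  "moves": [
    [[-0.002,0.014,0],0,1],
    [[-0.0036,0.027,0],0,1],
    [[-0.0036,0.027,0],0,1]
  ]
}}

```text
clock: 13.0
position: [479.5, -148.0, 242.7]
ee_rot: [0.754, -0.656, 0.001, -0.002]
contact_force: [-2.7, 0.9, 5.5]
gripper_width: 13.0
```

Call:
{"api": "play_rows", "payload": {
  "moves": [
    [[-0.0005,0.007,0],0,1],
    [[-0.001,0.0133,0],0,1],
    [[-0.001,0.0133,0],0,1]
  ]
}}

```text
clock: 13.38
position: [479.0, -144.0, 242.7]
ee_rot: [0.754, -0.656, 0.001, -0.002]
contact_force: [-4.0, -0.5, 5.6]
gripper_width: 12.5
```

Call:
{"api": "play_rows", "payload": {
  "moves": [
    [[-0.001,0.0067,0],0,1],
    [[-0.001,0.0067,0],0,1]
  ]
}}

```text
clock: 13.62
position: [478.7, -141.8, 242.7]
ee_rot: [0.754, -0.656, 0.001, -0.002]
contact_force: [-3.1, -2.0, 3.8]
gripper_width: 13.1
```

```bash
python3 st.py; python3 - <<'E'
from bench import arm
import cv2
p=arm.get_image("scene")["pixels"][:,:,::-1]
q=p[140:220,260:350]
cv2.imwrite("pics/scene7.png",cv2.resize(q,None,fx=7,fy=7,interpolation=cv2.INTER_NEAREST))
E
```

```text
t 13.625 p [ 478.7 -141.8  242.7] jaw -172.04 z [ 0.003  0.002 -1.   ] F [-3.1 -2.   3.8] w 13.1 j [ 0.04  0.36 -0.5  -0.   -0.7   0.1 ]
```

View pics/scene7.png

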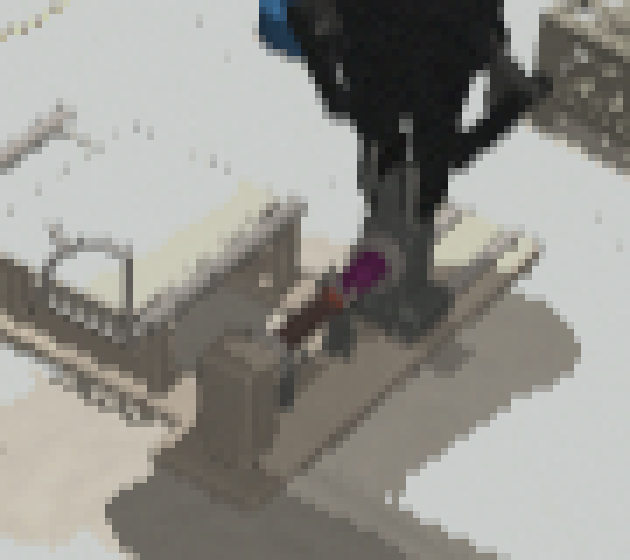

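Call:
{"api": "play_rows", "payload": {
  "moves": [
    [[-0.001,0.0067,0],0,1],
    [[-0.001,0.0067,0],0,1]
  ]
}}

```text
clock: 13.92
position: [478.5, -140.2, 242.7]
ee_rot: [0.755, -0.656, 0.001, -0.002]
contact_force: [-1.1, -6.0, 4.2]
gripper_width: 12.4
```

Call:
{"api": "play_rows", "payload": {
  "moves": [
    [[-0.001,0.0067,0],0,1],
    [[-0.001,0.0067,0],0,1]
  ]
}}

```text
clock: 14.18
position: [478.4, -139.7, 242.7]
ee_rot: [0.755, -0.656, 0.002, -0.001]
contact_force: [-1.6, -13.6, 0.8]
gripper_width: 12.9
```

```bash
python3 st.py; python3 - <<'E'
from bench import arm
import cv2
p=arm.get_image("scene")["pixels"][:,:,::-1]
q=p[140:220,260:350]
cv2.imwrite("pics/scene8.png",cv2.resize(q,None,fx=7,fy=7,interpolation=cv2.INTER_NEAREST))
E
```

```text
t 14.175 p [ 478.4 -139.7  242.7] jaw -172.01 z [ 0.004 -0.001 -1.   ] F [ -1.6 -13.6   0.8] w 12.9 j [ 0.04  0.36 -0.51  0.   -0.7   0.1 ]
```

View pics/scene8.png

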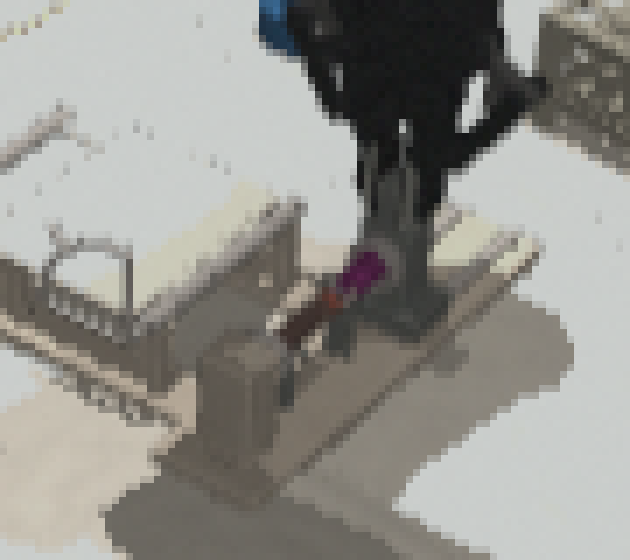

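```bash
python3 - <<'E'
from h import *
import numpy as np
S=(0.135,470.6,-78.8)
for y in (-35,-30,-27,-23.5,-20,-40.5):
  u=proj('s',pose(*S,[0,y,50]))[0]; print(y,((u+.5-[260,140])*7).round(0))
print('before:');
for y in (-55.5,-33.5):
  u=proj('s',pose(*S,[0,y,50]))[0]; print(y,((u+.5-[240,140])*7).round(0))
import cv2
from bench import arm
p=arm.get_image("scene");
for t in ["tail_seat","tube_cap","sample_tube"]:
    print(t,[(np.round(q["centre"],1).tolist(),round(q["conf"],2)) for q in arm.look_for(t,p)[:2]])
E
```

```text
-35 [364. 276.]
-30 [357. 281.]
-27 [354. 284.]
-23.5 [349. 287.]
-20 [345. 291.]
-40.5 [370. 270.]
before:
-55.5 [528. 255.]
-33.5 [502. 277.]
tail_seat [([462.7, -132.2, 45.3], 0.72), ([725.7, 290.4, 26.1], 0.63)]
tube_cap [([465.0, -84.3, 55.4], 0.41)]
sample_tube [([466.5, -85.8, 52.8], 0.62)]
```

Call:
{"api": "play_rows", "payload": {
  "moves": [
    [[0,0.002,0],0,1],
    [[0,0.001,0],0,0.6],
    [[0,0,0],0,0.3],
    [[0,0,0],0,0.1],
    [[0,0,0],0,0.1],
    [[0,0,0.1],0,0.1],
    [[0,0,0.2],0,0.1],
    [[0,-0.2,0.35],0,0.1],
    [[0,-0.4,0.35],0,0.1],
    [[0,-0.5,0.35],0,0.1],
    [[0,-0.5,0.35],0,0.1]
  ]
}}

```text
clock: 15.8
position: [478.1, -291.7, 347.4]
ee_rot: [0.753, -0.658, 0.002, -0.001]
contact_force: [-0.8, 0.6, -1.3]
gripper_width: 38.4
```

```bash
python3 st.py; python3 - <<'E'
from bench import arm
import cv2
for n in ["scene","top"]:
    p=arm.get_image(n)["pixels"][:,:,::-1]
    q=p[140:220,240:350] if n=="scene" else p[145:245,265:365]
    cv2.imwrite(f"pics/{n}9.png",cv2.resize(q,None,fx=7 if n=="scene" else 6,fy=7 if n=="scene" else 6,interpolation=cv2.INTER_NEAREST)[:600])
E
```

```text
t 15.8 p [ 478.1 -291.7  347.4] jaw -172.24 z [ 0.004 -0.001 -1.   ] F [-0.8  0.6 -1.3] w 38.4 j [-0.26  0.32 -0.24 -0.   -1.01  0.39]
```

View pics/scene9.png

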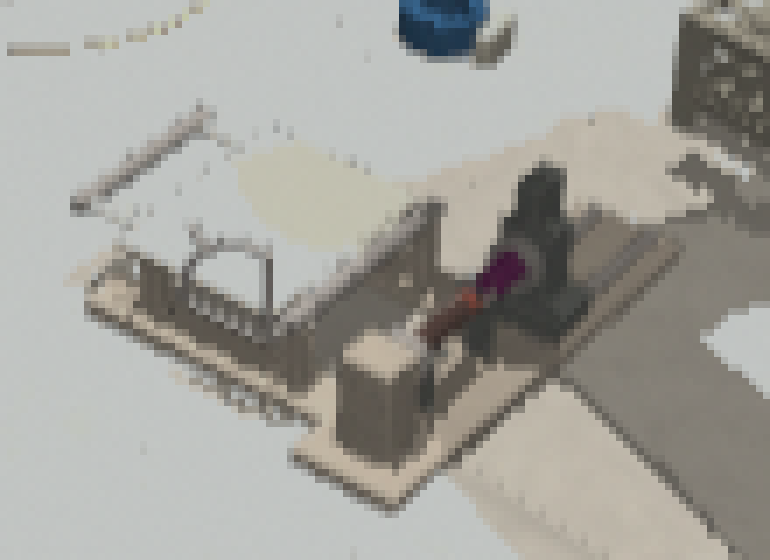

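View pics/top9.png

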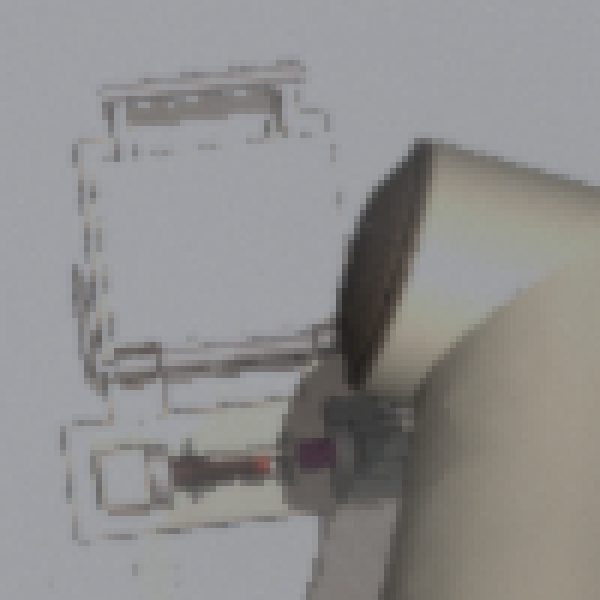

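```bash
python3 - <<'E'
from h import *
import cv2,numpy as np
S=(0.135,470.6,-78.8)
for y in (45.5,40.5,29.5,-18.5,-23.5,-33.5,-40.5):
  print(y,((proj('t',pose(*S,[0,y,50]))[0]+.5-[265,145])*6).round(0),((proj('s',pose(*S,[0,y,50]))[0]+.5-[240,140])*7).round(0))
a=cv2.imread("pics/top4.png");b=cv2.imread("pics/top9.png")
c=np.vstack([cv2.resize(x[420:540,80:400],None,fx=2.4,fy=2.4,interpolation=0) for x in (a,b)])
cv2.imwrite("pics/cmp.png",c)
E
```

```text
45.5 [157. 469.] [401. 360.]
40.5 [167. 468.] [408. 354.]
29.5 [189. 466.] [422. 343.]
-18.5 [285. 455.] [483. 292.]
-23.5 [295. 454.] [489. 287.]
-33.5 [316. 452.] [502. 277.]
-40.5 [330. 450.] [510. 270.]
```

View pics/cmp.png

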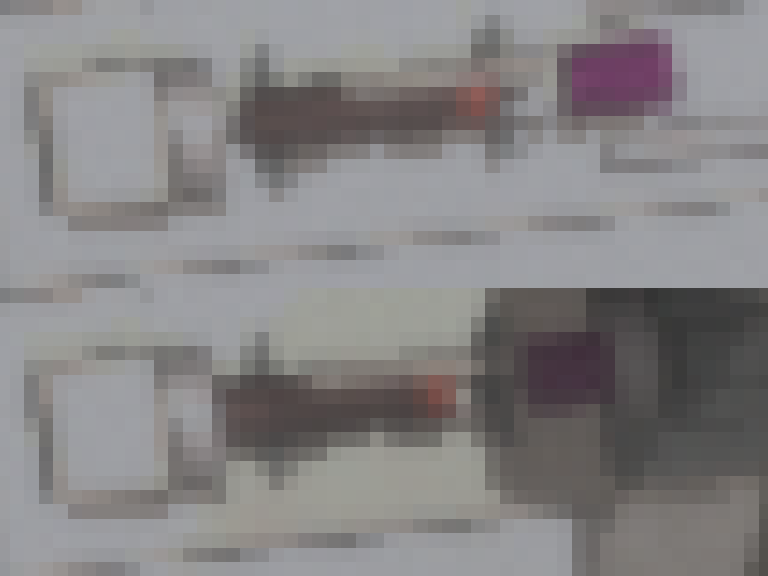

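Call:
{"api": "play_rows", "payload": {
  "moves": [
    [[0.15,0.2,0],0,0.48],
    [[0.3,0.4,0],0,0.48],
    [[0.45,0.6,0],0,0.48],
    [[0.602,0.796,0],0,0.48],
    [[0.602,0.796,-0.15],0,0.48],
    [[0.602,0.796,-0.3],0,0.48],
    [[0.602,0.796,-0.3],0,0.48],
    [[0.602,0.796,-0.3],0,0.48],
    [[0.602,0.796,-0.3],0,0.48]
  ]
}}

```text
clock: 17.02
position: [659.2, -51.1, 260.3]
ee_rot: [0.754, -0.657, 0.003, -0.003]
contact_force: [-0.5, -0.6, 0.4]
gripper_width: 22.2
```

```bash
python3 st.py; python3 - <<'E'
from bench import arm
import cv2
for n in ["scene","top"]:
    p=arm.get_image(n)["pixels"][:,:,::-1]
    q=p[120:220,230:340] if n=="scene" else p[145:245,265:365]
    cv2.imwrite(f"pics/{n}10.png",cv2.resize(q,None,fx=6,fy=6,interpolation=cv2.INTER_NEAREST)[:600])
E
```

```text
t 17.025 p [659.2 -51.1 260.3] jaw -172.07 z [ 0.008 -0.    -1.   ] F [-0.5 -0.6  0.4] w 22.2 j [ 0.17  0.57 -0.08  0.   -0.92 -0.03]
```

View pics/scene10.png

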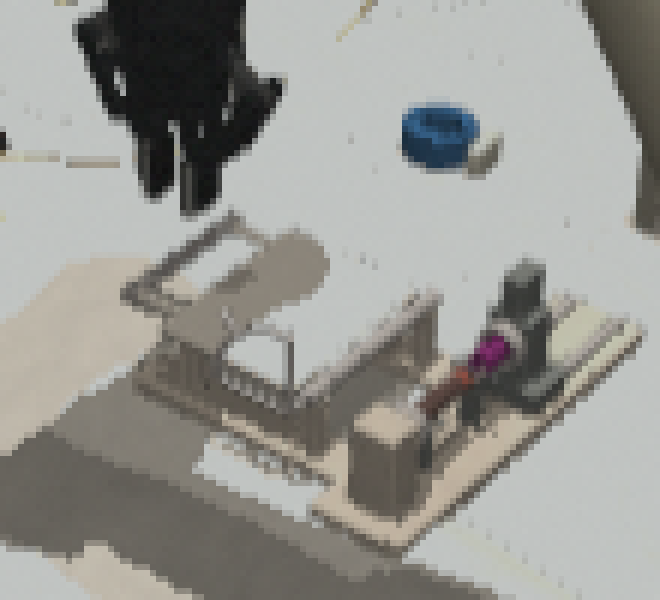

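View pics/top10.png

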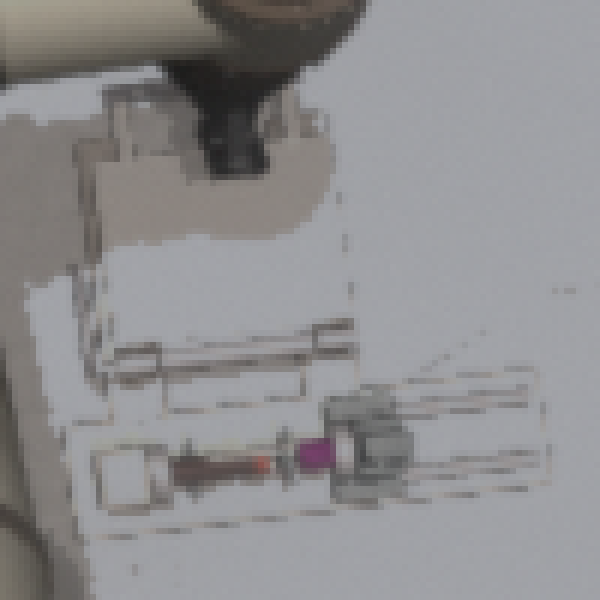

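Call:
{"api": "play_rows", "payload": {
  "moves": [
    [[-0.004,-0.006,-0.06],0,0.48],
    [[-0.004,-0.006,-0.12],0,0.48],
    [[-0.004,-0.006,-0.15],0,0.48],
    [[-0.004,-0.006,-0.174],0,0.48],
    [[-0.004,-0.006,-0.174],0,0.48],
    [[-0.004,-0.006,-0.174],0,0.48]
  ]
}}

```text
clock: 17.88
position: [658.0, -53.0, 207.8]
ee_rot: [0.754, -0.657, 0.003, -0.003]
contact_force: [1.0, 0.3, -0.2]
gripper_width: 22.3
```

```bash
python3 st.py; python3 - <<'E'
from bench import arm
import cv2
p=arm.get_image("scene")["pixels"][:,:,::-1]
cv2.imwrite("pics/scene11.png",cv2.resize(p[120:220,230:340],None,fx=6,fy=6,interpolation=cv2.INTER_NEAREST))
E
```

```text
t 17.875 p [658.  -53.  207.8] jaw -172.09 z [ 0.008 -0.    -1.   ] F [ 1.   0.3 -0.2] w 22.3 j [ 0.16  0.62 -0.12  0.   -0.81 -0.03]
```

View pics/scene11.png

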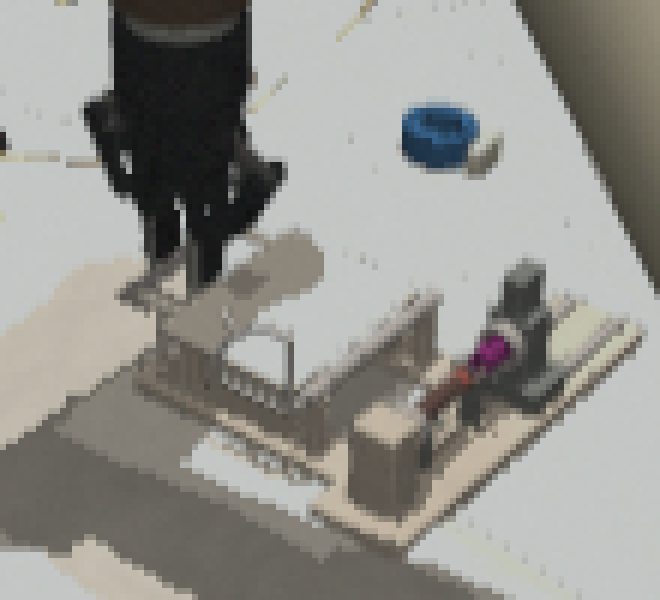

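Call:
{"api": "play_rows", "payload": {
  "moves": [
    [[0,0,0],0,0.7],
    [[0,0,0],0,0.9],
    [[0,0,0],0,1],
    [[0,0,0],0,1]
  ]
}}

```text
clock: 18.42
position: [657.3, -53.1, 208.5]
ee_rot: [0.754, -0.657, 0.002, -0.002]
contact_force: [-4.5, 0.1, 6.3]
gripper_width: 7.5
```

```bash
python3 st.py
```

```text
t 18.425 p [657.3 -53.1 208.5] jaw -172.08 z [ 0.006 -0.    -1.   ] F [-4.5  0.1  6.3] w 7.5 j [ 0.16  0.62 -0.12  0.   -0.82 -0.03]
```

Call:
{"api": "play_rows", "payload": {
  "moves": [
    [[-0.0017,-0.0002,0.0392],0,1],
    [[-0.0068,-0.0009,0.0781],0,1],
    [[-0.0152,-0.0021,0.1165],0,1],
    [[-0.0269,-0.0036,0.1539],0,1],
    [[-0.0418,-0.0057,0.1902],0,1],
    [[-0.0598,-0.0081,0.225],0,1],
    [[-0.0598,-0.0081,0.225],0,1]
  ]
}}

```text
clock: 19.3
position: [639.3, -55.6, 277.8]
ee_rot: [0.754, -0.656, 0.003, -0.003]
contact_force: [1.6, -1.2, 0.3]
gripper_width: 7.3
```

```bash
python3 st.py; python3 - <<'E'
from bench import arm
import cv2
p=arm.get_image("scene")["pixels"][:,:,::-1]
cv2.imwrite("pics/scene12.png",cv2.resize(p[120:220,230:340],None,fx=6,fy=6,interpolation=cv2.INTER_NEAREST))
E
```

```text
t 19.3 p [639.3 -55.6 277.8] jaw -172.07 z [ 0.008 -0.    -1.   ] F [ 1.6 -1.2  0.3] w 7.3 j [ 0.17  0.52 -0.11  0.   -0.93 -0.03]
```

View pics/scene12.png

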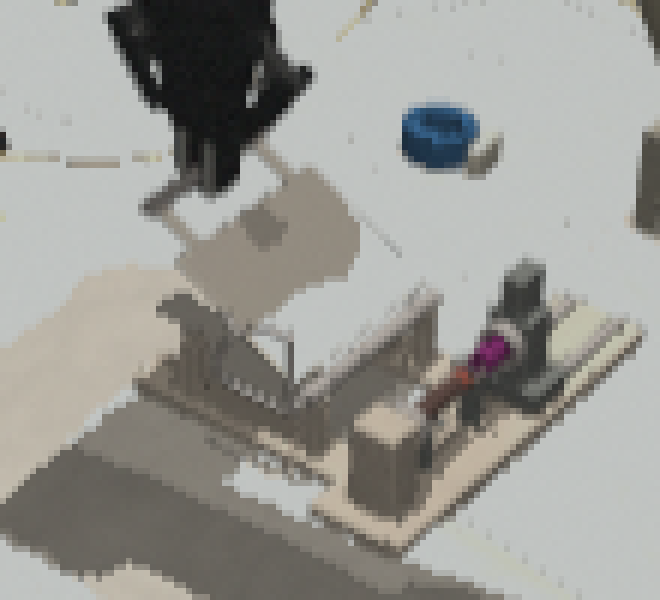

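Call:
{"api": "play_rows", "payload": {
  "moves": [
    [[-0.0207,-0.003,0.027],0,1],
    [[-0.0443,-0.006,0.0583],0,1],
    [[-0.0707,-0.0093,0.0873],0,1],
    [[-0.0707,-0.0093,0.0873],0,1],
    [[-0.0707,-0.0093,0.0873],0,1],
    [[-0.0707,-0.0093,0.0873],0,1]
  ]
}}

```text
clock: 20.1
position: [619.3, -58.3, 304.9]
ee_rot: [0.755, -0.656, 0.005, -0.004]
contact_force: [5.5, -0.7, 3.6]
gripper_width: 7.6
```

```bash
python3 st.py; python3 - <<'E'
from bench import arm
import cv2
for n in ["scene","top"]:
    p=arm.get_image(n)["pixels"][:,:,::-1]
    q=p[110:220,230:340] if n=="scene" else p[145:245,265:365]
    cv2.imwrite(f"pics/{n}13.png",cv2.resize(q,None,fx=5.4,fy=5.4,interpolation=cv2.INTER_NEAREST)[:600])
E
```

```text
t 20.1 p [619.3 -58.3 304.9] jaw -172.02 z [ 0.013 -0.001 -1.   ] F [ 5.5 -0.7  3.6] w 7.6 j [ 0.17  0.46 -0.14  0.   -0.96 -0.03]
```

View pics/scene13.png

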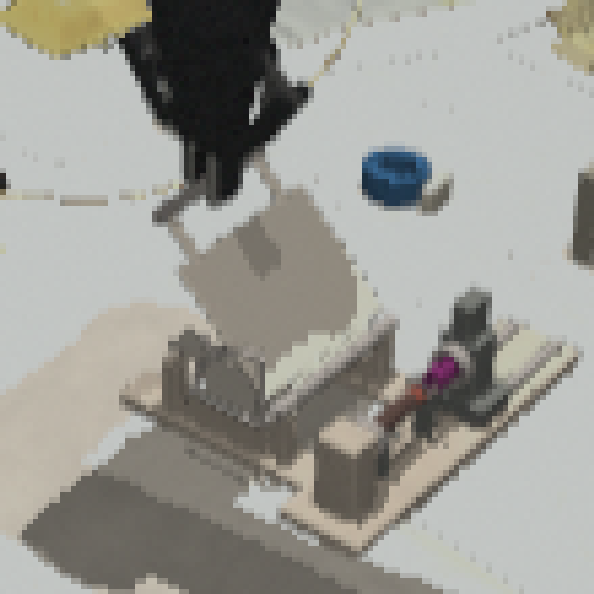

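View pics/top13.png

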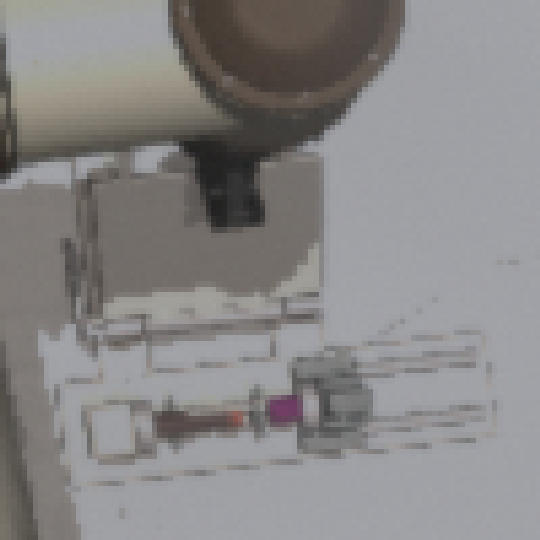

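```bash
python3 st.py; python3 - <<'E'
from h import *
S=(0.135,470.6,-78.8)
for d in (0,40,43,45,47,50):
  t=np.radians(d)
  P=pose(*S,[(55+135*np.cos(t),50,50+135*np.sin(t)),(55+135*np.cos(t),-50,50+135*np.sin(t))])
  print(d,((proj('s',P)+.5-[230,110])*5.4).round(0).tolist())
E
```

```text
t 20.2 p [619.4 -58.4 304.8] jaw -172.02 z [ 0.013 -0.001 -1.   ] F [ 5.8 -2.6  3.5] w 7.7 j [ 0.17  0.46 -0.14  0.   -0.96 -0.03]
0 [[115.0, 321.0], [216.0, 251.0]]
40 [[150.0, 223.0], [255.0, 154.0]]
43 [[156.0, 218.0], [261.0, 149.0]]
45 [[160.0, 215.0], [266.0, 146.0]]
47 [[164.0, 212.0], [270.0, 143.0]]
50 [[171.0, 209.0], [277.0, 139.0]]
```

```bash
python3 - <<'E'
from bench import arm
print(arm.job_done())
E
python3 st.py
```

```text
the job is handed in; nothing more can be done
None
the job is handed in; nothing more can be done
```

The tube is in the stand between the two cups, and the flap is held by its bar at about 45 degrees. I handed the job in at about 20 s of the 61 s allowed; no verdict is reported.

- **Tube and tailstock:** I laid the tube in the stand's V-notches with its foot about 10 mm short of the head cup's floor. I then gripped the tailstock's fin and slid it up about 47 mm, until it stopped against about 14 N. The top picture shows the foot in the head cup and about 17 mm of the cap outside the tailstock cup, which is right for a cap on the cup's floor.
- **Flap:** I closed the fingers on the bar with one finger through the window and followed the arc up. The arm's rise gives 45.6 degrees, and the end of the bar in the scene picture gives 44 to 45. The arm was standing still and still gripping the bar.
- **Small disagreement:** the top picture put the cap about 2 mm short of where I expected it when the tube is fully home. That is within the 6 mm limit and about the size of the picture's error. The firm stop suggests the tube was home.
- **Bystanders:** the arm touched none of the swabs, tourniquet or steel cup on its planned path, but I did not measure their positions again at the end.

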